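Press a pewter label onto a bottle

ROBOT

A 6-joint arm with a two-finger parallel gripper is mounted at the origin on the work surface. World frame = base frame: x ahead of the robot, y to its left, z up, the work surface at z = 0. Lengths are in m, angles in rad, forces in N, time in s.
With the tool pointing down it reaches from about 0.35 to 0.85 m from the base axis. Payload 8.1 kg.
Tool frame: the origin (TCP) lies on the centre line of the jaws, within the pads' length; the fingertips stand robot.tips_ahead ahead of it and the grasp point (between the pads) lies 6 mm ahead of it (robot.tips_ahead is the distance from the TCP to the fingertips, in m); z points along the fingers, y is the line along which they close (so a half turn about z gives the same grasp; the last joint's range is limited). The gripper opens to 93 mm and grips with 3 to 60 N. Pads are 15 mm wide; open, the fingers measure 128 mm over their backs; the gripper's body (75 mm by 188 mm) begins 65 mm behind the grasp point.
Start: joints at [-1.37, 0.13, 1.488, -0, 1.523, -0.085], TCP at [0.169, -0.576, 0.213] pointing down, gripper open.
Joint ranges: [-2.96, 2.96], [-0.89, 2.26], [0.02, 2.5], [-1.34, 4.48], [0, 2.73], [-2.66, 2.66]. Speed limits (rad/s): [2.39, 2.39, 2.79, 3.14, 3.14, 3.14].

INTERFACE

Orientations are given as a rotation vector (axis times angle).
In Python, from plant import robot gives the robot as it stands.
- The arm moves only by the tool apply_moves, never from a script. Its arguments are lists of equal length, an entry for each row: "delta_pos": the shift along the tool's x, y, z in cm, a list of three; "twist": the turn about the tool's z in rad. A call has 1 to 8 rows; each row shifts and turns the commanded pose from where the row before left it, along the tool's axes as they then stand; what a row does not reach is not made up. A row lasts 1/8 s, in which the tool goes at most 62.5 mm and 10.7 degrees, less where a joint would pass 70% of its speed; a pose out of reach is approached as far as the arm can. A call with a gripper value outside its range is refused whole. "gripper" is the finger opening in cm, from 0 to 9.3, set as the call begins (left out, the last holds). The fingers move at their own pace and stop on an object; "squeeze" is the grip in N (left out, the last holds). Time passes only in rows, so rows that do not move let the fingers close. It gives the time, the measured TCP pose, the force, the opening and the grip force at its end, in the units of the state.
- robot.read_state(): the state, without advancing time (a new reading comes with each control period).
- robot.read_camera(name): name is "scene" or "top" or "wrist"; returns a dict with "frame" (400x640x3 uint8, red, green, blue), "vertical_fov" (degrees; the focal length in pixels is half the picture's height over the tangent of half this angle, whatever the lens; pixels are square), "cx", "cy" (the principal point, pixels), "k1" (the pictures are not rectified: a ray, as slopes to the right and down, at radius r is drawn at 1 + k1 r^2 times it, then the intrinsics apply), "R" (3x3) and "t" (3): a world point X has camera coordinates R X + t. Camera axes: x right, y down, z forward; pixel columns grow to the right and rows downward; lengths in m; the calibration is good to about 2 mm. A picture is of the moment at which its call begins. There is no depth.
- robot.close_job(): hands the job in; it is judged then, once.
The state is a dict: "t": time; "q": joint angles; "dq": joint speeds; "joint_torque": joint torques, N m; "tool_pos": TCP position; "orientation": TCP orientation; "force": force on the tool from outside, world axes, zero at the start; "wrist_torque": the same for the moment, N m; "opening": finger opening in m; "gripper_force": force on a finger pad.
Only numpy, scipy, OpenCV 4.12 (cv2) and the standard library are available. Lean on these libraries where they do the work, as an engineer would, in place of code of your own. Each camera call takes 0.05 s, during which the arm holds its last target. There are 200 camera calls.

TASK

The bottle in the tilted foam cradle has a stick-on pewter label plate that still has to be pressed down: take the blue pressing block by its handle and draw its rubber sole, flat and square across the plate, slowly along the whole plate from the neck end to the base end with a light, steady pressure of about 7 N. The glass and plate are delicate: nothing may ever push on the bottle or its cradle with more than 18 N. Then gently set the block upright in its wooden tray again and let go, leaving everything else on the table where it is.

Things in the scene. Friction and masses are not known exactly. Their poses are not given: they have to be found in the camera images.
- cradle: wooden cradle, fixed to the table, foot 150 x 160, origin under its centre. It carries the bed and in it the lying bottle.
- bed: tilted foam-lined trough of the cradle, 116 x 150, walls up to 19 above its origin (trough's middle, 80 above the table). z: the way the label faces, 32 degrees from vertical, leaning to the cradle's -x; y: along the lying bottle towards its neck; x: up the slope. The yellow bottle, centred on it, has a body 74 wide (x), 120 long (y), neck and cork to y = 158.
- plate (a point): fixed mark in the bed, axes as the bed, 68 along z from the bed's origin: nominal middle of the plate's surface. Plate: silver-grey, yellow spot, 44 (x) by 96 (y), neck end at +y. Bottles sink unevenly in the foam: the real surface may be up to 8 above or below the mark along z and slope by 0.06 rad along y: find it by touch. The foam yields 1 mm per 2.5 N.
- block: pressing block, loose, 0.18 kg, 85 tall: black rubber sole 44 (x) by 30 (y) at the bottom, blue body of the same outline up to 22, above it a blue square handle 26 x 26 from 22 to 85. Origin under the centre of the sole, z up the handle. Used with its 44 side across the plate (block y along bed y, either way round).
- rest: shallow open wooden tray, fixed, 140 (x) by 120 (y), rim 14 high, walls and floor 6 thick (inside 128 x 108), in which the block stands at the start and must stand upright at the end; origin under its centre.
- bottle_a: square bottle of yellow liqueur standing upright, body 74 x 74 x 120, 218 to the top of its cork, 0.75 kg; origin under its centre. Leave alone.
- bottle_b: square bottle of yellow liqueur standing upright, body 74 x 74 x 120, 218 to the top of its cork, 0.75 kg; origin under its centre. Leave alone.
- bottle_c: square bottle of yellow liqueur standing upright, body 74 x 74 x 120, 218 to the top of its cork, 0.75 kg; origin under its centre. Leave alone.
- jar: white open jar full of corks, diameter 76, 75 tall, origin under its centre. Leave alone.
- tube: white glue tube lying on the table along its x axis, 120 long, 30 wide, 22 high, origin underneath its middle. Leave alone.
- spool: yellow ribbon spool lying flat, diameter 60, 24 high, origin under its centre. Leave alone.
- stopper: spare cork standing upright, diameter 25, 30 tall, origin under its centre. Leave alone.
Things that resemble listed ones, but are neither listed nor needed, are in the scene too. Of the things that look like the block, the smallest one is meant.

How it is judged:
On the way, in this order (a step that is already met when the one before it is completed fails the run):
1. the block, lying flat and square across the plate, presses on the neck end of it with 3 to 12 N (y of block in the frame of bed between 0.028 and 0.055 m and x of block in the frame of bed between -0.012 and 0.012 m and angle between the z axis of block and the z axis of bed, either way round below 0.18 rad and angle between the y axis of block and the y axis of bed, either way round below 0.3 rad and contact force between block and cradle between 3 and 12 N), for 0.15 s.
2. the block, lying flat and square across the plate, presses on between neck end and middle of it with 3 to 12 N (y of block in the frame of bed between 0.01 and 0.028 m and x of block in the frame of bed between -0.012 and 0.012 m and angle between the z axis of block and the z axis of bed, either way round below 0.18 rad and angle between the y axis of block and the y axis of bed, either way round below 0.3 rad and contact force between block and cradle between 3 and 12 N), for 0.15 s.
3. the block, lying flat and square across the plate, presses on the middle of it with 3 to 12 N (y of block in the frame of bed between -0.01 and 0.01 m and x of block in the frame of bed between -0.012 and 0.012 m and angle between the z axis of block and the z axis of bed, either way round below 0.18 rad and angle between the y axis of block and the y axis of bed, either way round below 0.3 rad and contact force between block and cradle between 3 and 12 N), for 0.15 s.
4. the block, lying flat and square across the plate, presses on between middle and base end of it with 3 to 12 N (y of block in the frame of bed between -0.028 and -0.01 m and x of block in the frame of bed between -0.012 and 0.012 m and angle between the z axis of block and the z axis of bed, either way round below 0.18 rad and angle between the y axis of block and the y axis of bed, either way round below 0.3 rad and contact force between block and cradle between 3 and 12 N), for 0.15 s.
5. the block, lying flat and square across the plate, presses on the base end of it with 3 to 12 N (y of block in the frame of bed between -0.055 and -0.028 m and x of block in the frame of bed between -0.012 and 0.012 m and angle between the z axis of block and the z axis of bed, either way round below 0.18 rad and angle between the y axis of block and the y axis of bed, either way round below 0.3 rad and contact force between block and cradle between 3 and 12 N), for 0.15 s.
At the end, for the whole second after the job is handed in: The block stands upright (within 4.5 degrees) and still on the floor of its tray, within 50 mm of the tray's centre, released; every bystander is upright and within 20 mm of where it was (horizontal distance between block and rest below 0.05 m and z of block in the frame of rest between 0.003 and 0.01 m and angle between block's own z axis and vertical below 0.08 rad and linear speed of block below 0.02 m/s and distance of each of bottle_a, bottle_b, bottle_c, jar, tube, spool, stopper from where it was at the start of the episode below 0.02 m and angle between each of bottle_a, bottle_b, bottle_c, jar, stopper's own z axis and vertical below 0.2 rad); the robot touches nothing.
It fails at once if anything pushes on the cradle or its bottle with more than 18 N (contact force between anything else and cradle above 18 N).
It fails at once if the block is dropped into its tray from more than about 10 mm, or comes down in it faster than 0.45 m/s (horizontal distance between block and rest below 0.07 m and z of block in the frame of rest below 0.03 m and linear speed of block above 0.45 m/s).
It fails at once if the block is banged into its tray (more than 120 N) (contact force between block and rest above 120 N).
It fails at once if a bystander is moved by more than 20 mm or tipped over (distance of any of bottle_a, bottle_b, bottle_c, jar, tube, spool, stopper from where it was at the start of the episode above 0.02 m or angle between any of bottle_a, bottle_b, bottle_c, jar, stopper's own z axis and vertical above 0.2 rad).
It also fails if it takes over 58 s, if anything falls off the work surface, if the arm or the gripper's body presses on something with over 40 N, if the wrist force passes 120 N, or if a joint passes its speed limit or range.

## Working session

There is one attempt and no reset: what is moved stays moved. The work goes in short steps, Python scripts to look and compute and a tool call to move; the robot and the scene stay as the last step left them, time stands still between calls to the robot, and variables do not carry over. Pictures are saved under pics/ and viewed, at most 10 in all, crops included, and the job is handed in when it is done.

Besides the shell and the picture viewer there is one more tool, called after ">>>" by a JSON object that holds its "name" and its "arguments". apply_moves: Moves the arm, as the interface text tells. Its arguments: {"type":"object","properties":{"delta_pos":{"type":"array"},"twist":{"type":"array"},"gripper":{"type":"number"},"squeeze":{"type":"number"}},"required":["delta_pos","twist"]}

```bash
ls; mkdir -p pics; python3 - <<'E'
from plant import robot
import cv2,numpy as np
print(robot.read_state(), robot.tips_ahead)
for n in ["scene","top","wrist"]:
    c=robot.read_camera(n); cv2.imwrite(f"pics/{n}0.png",c["frame"][:,:,::-1]); np.savez(f"pics/{n}0.npz",**c)
    print(n,{k:v for k,v in c.items() if k!="frame"})
E
```

```text
pics
{'t': 0.0, 'q': array([-1.37037443e+00,  1.31143328e-01,  1.48931596e+00, -3.93963230e-06,
        1.52299360e+00, -8.53959557e-02]), 'dq': array([-1.09088856e-04,  3.34378718e-04, -4.18858964e-04, -7.64928643e-05,
       -1.31247736e-03, -1.40511996e-03]), 'joint_torque': array([-5.37378437e-04, -5.59832633e+01, -4.91771972e+01,  7.66110490e-02,
        3.54235712e-02, -1.72649470e-04]), 'tool_pos': array([ 0.16906872, -0.57506687,  0.21237797]), 'orientation': array([-3.10772885e+00, -4.47170825e-01,  1.74031549e-04]), 'force': array([ 0.16892421, -0.53168201, -0.28385638]), 'wrist_torque': array([-0.05019712, -0.03956759, -0.0049184 ]), 'gripper_force': 0.0, 'opening': 0.09342721414317803} 0.025
scene {'vertical_fov': 53.95775404072809, 'cx': 318.0871685888149, 'cy': 203.21322793068921, 'k1': 0.021826010131831466, 'R': array([[ 0.7062047 ,  0.70764751, -0.0225814 ],
       [ 0.42110697, -0.4454604 , -0.79008478],
       [-0.56916065,  0.5484524 , -0.61258153]]), 't': array([-0.34035614, -0.19432097,  1.5986334 ])}
top {'vertical_fov': 53.39255627952358, 'cx': 324.5220745491528, 'cy': 200.1077139470516, 'k1': -0.04480355855561677, 'R': array([[-8.96010345e-03, -9.99959819e-01,  2.78205345e-04],
       [-9.98563958e-01,  8.93289978e-03, -5.28225729e-02],
       [ 5.28179652e-02, -7.51101548e-04, -9.98603875e-01]]), 't': array([-0.09209102,  0.57631272,  1.13224671])}
wrist {'vertical_fov': 58.96270093123679, 'cx': 317.2949211753593, 'cy': 200.22070828225122, 'k1': 0.006596559420100507, 'R': array([[ 0.28347422, -0.95897825, -0.00175334],
       [-0.91384832, -0.27068719,  0.30267093],
       [-0.29072945, -0.08419712, -0.95309351]]), 't': array([-0.59909739, -0.03555849,  0.39187329])}
```

View pics/scene0.png

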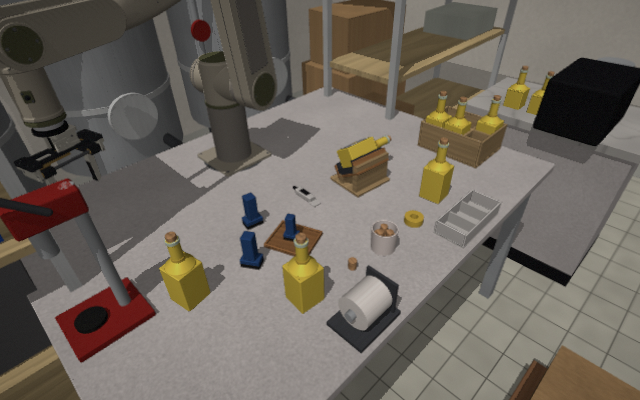

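View pics/top0.png

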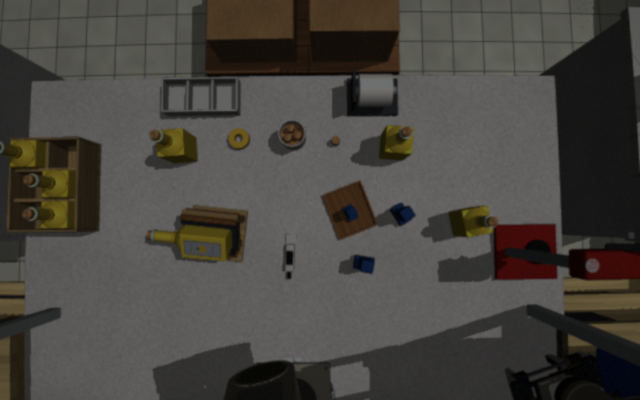

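The scene and top pictures show the small block in the brown tray at top (350,212). Larger lookalikes are at (402,214) and (364,264). The cradle is at top (212,235), with the neck pointing left (+y) and the label facing the robot.

```bash
cat > h.py <<'E'
import numpy as np, cv2
def K(c):
    f=200/np.tan(np.radians(float(c["vertical_fov"]))/2); return f
def ray(c,uv):
    f=K(c); d=(np.atleast_2d(uv)-[float(c["cx"]),float(c["cy"])])/f
    p=d.copy()
    for _ in range(20): p=d/(1+float(c["k1"])*(p**2).sum(1,keepdims=True))
    D=np.c_[p,np.ones(len(p))]@c["R"]; o=-c["R"].T@c["t"]
    return o,D
def onz(c,uv,z):
    o,D=ray(c,uv); return o+D*((z-o[2])/D[:,2])[:,None]
def proj(c,X):
    Y=np.atleast_2d(X)@c["R"].T+c["t"]; p=Y[:,:2]/Y[:,2:]
    return p*(1+float(c["k1"])*(p**2).sum(1,keepdims=True))*K(c)+[float(c["cx"]),float(c["cy"])]
def tri(c1,u1,c2,u2):
    o1,d1=ray(c1,u1);o2,d2=ray(c2,u2);out=[]
    for a,b in zip(d1,d2):
        s=np.linalg.lstsq(np.c_[a,-b],o2-o1,rcond=None)[0]; out.append(((o1+s[0]*a)+(o2+s[1]*b))/2)
    return np.array(out)
E
python3 - <<'E'
from h import *
t=cv2.imread("pics/top0.png");s=cv2.imread("pics/scene0.png")
r=lambda im,x,y,w,h:cv2.resize(im[y:y+h,x:x+w],(400,300),interpolation=cv2.INTER_CUBIC)
out=np.vstack([np.hstack([r(t,160,200,100,75),r(t,310,175,80,60).copy()]),np.hstack([r(s,320,130,80,60),r(s,260,205,80,60)])])
cv2.imwrite("pics/crop1.png",np.clip(out*1.6,0,255).astype(np.uint8))
E
```

```text
(no output)
```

View pics/crop1.png

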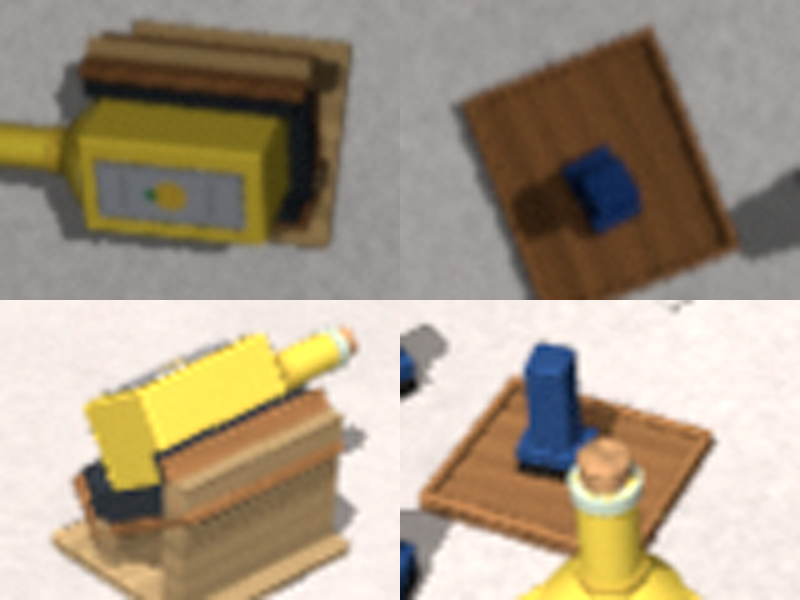

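```bash
cat > m.py <<'E'
from h import *
c=dict(np.load("pics/top0.npz")); im=c["frame"][:,:,::-1].copy()
S=4; big=cv2.resize(im,None,fx=S,fy=S,interpolation=cv2.INTER_CUBIC); hsv=cv2.cvtColor(big,cv2.COLOR_BGR2HSV)
def quad(mask,box):
    m=np.zeros_like(mask); x,y,w,h=[v*S for v in box]; m[y:y+h,x:x+w]=mask[y:y+h,x:x+w]
    m=cv2.morphologyEx(m,cv2.MORPH_OPEN,np.ones((5,5)))
    k=max(cv2.findContours(m,cv2.RETR_EXTERNAL,cv2.CHAIN_APPROX_NONE)[0],key=cv2.contourArea)
    return (cv2.boxPoints(cv2.minAreaRect(cv2.convexHull(k)))+.5)/S-.5, k.reshape(-1,2)/S
R=cv2.inRange
# tray
q,_=quad(R(hsv,(2,70,20),(18,255,255))|R(hsv,(100,90,10),(130,255,255)),(318,178,64,64))
P=onz(c,q,0.014); print("tray",P.round(4),P.mean(0)); print(np.linalg.norm(np.diff(P,axis=0),axis=1)); e=np.diff(P,axis=0); print(np.arctan2(e[:,1],e[:,0]))
# plate
pq,_=quad(R(hsv,(0,0,50),(180,75,255)),(180,236,46,24))
P=onz(c,pq,0.138); print("plate",pq,P.round(4),P.mean(0)); e=np.diff(P,axis=0); print(np.linalg.norm(e,axis=1),np.arctan2(e[:,1],e[:,0]))
# block blue
b,k=quad(R(hsv,(100,100,10),(130,255,255)),(338,200,24,24)); print("blue",b, hsv[840:860:10,1380:1420:8].tolist())
o=-c["R"].T@c["t"];print("cam",o)
E
python3 m.py
```

```text
tray [[ 0.5907 -0.0881  0.014 ]
 [ 0.6347 -0.2022  0.014 ]
 [ 0.5044 -0.2515  0.014 ]
 [ 0.4611 -0.1378  0.014 ]] [ 0.54773497 -0.1699152   0.014     ]
[0.12230111 0.13924107 0.121635  ]
[-1.20337607 -2.78016784  1.93529301]
plate [[182.42809 253.24303]
 [183.73479 239.74046]
 [221.80565 243.42473]
 [220.49895 256.9273 ]] [[0.4353 0.2699 0.138 ]
 [0.4699 0.2667 0.138 ]
 [0.4598 0.1678 0.138 ]
 [0.4253 0.1712 0.138 ]] [0.44758149 0.21889859 0.138     ]
[0.03479717 0.09937955 0.03468955] [-0.09192242 -1.67215561  3.04592333]
blue [[342.01602 208.52982]
 [351.75113 203.28784]
 [358.5906  215.98969]
 [348.8555  221.23166]] [[[110, 202, 29], [109, 207, 37], [109, 205, 46], [110, 196, 52], [110, 192, 53]], [[115, 191, 16], [109, 216, 33], [110, 204, 50], [110, 196, 52], [109, 206, 52]]]
cam [ 0.514857   -0.09638503  1.16113389]
```

```bash
cat >> h.py <<'E'
from scipy.spatial.transform import Rotation as Ro
def delta(s,tgt): # world target -> tool axes cm
    return (Ro.from_rotvec(s["orientation"]).as_matrix().T@(np.array(tgt)-s["tool_pos"])*100).round(2)
E
python3 - <<'E'
from h import *
from plant import robot
s=robot.read_state(); c=dict(np.load("pics/wrist0.npz")); T=Ro.from_rotvec(s["orientation"]).as_matrix()
print("cam in tool",T.T@(-c["R"].T@c["t"]-s["tool_pos"]), "axis in tool",T.T@c["R"][2], "imgx",T.T@c["R"][0])
t=dict(np.load("pics/top0.npz")); sc=dict(np.load("pics/scene0.npz"))
print("blocktop approx",onz(t,[[352,211]],0.091), onz(t,[[472,222],[395,145],[364,264],[402,214],[290,255]],0.09))
print("delta to over tray",delta(s,[0.50,-0.18,0.34]))
E
```

```text
cam in tool [ 0.08563958 -0.0001765  -0.17056896] axis in tool [-3.02783501e-01  1.41566237e-04  9.53059353e-01] imgx [1.59314514e-03 9.99998667e-01 3.57597890e-04]
blocktop approx [[ 0.54144312 -0.17087398  0.091     ]] [[ 0.50860618 -0.49580832  0.09      ]
 [ 0.72006999 -0.29045831  0.09      ]
 [ 0.39919381 -0.20139475  0.09      ]
 [ 0.53212562 -0.30579356  0.09      ]
 [ 0.42499952 -0.00333717  0.09      ]]
delta to over tray [ 42.89 -28.61 -12.69]
```

>>> {"name": "apply_moves", "arguments": {"delta_pos": [[0, 0, -4.4], [0, 0, -4.4], [4, -2.4, 0], [4.3, -2.6, 0], [4.3, -2.6, 0], [4.3, -2.6, 0], [4.3, -2.6, 0], [4.3, -2.6, 0]], "twist": [0, 0, 0, 0, 0, 0, 0, 0], "gripper": 9.3}}

```text
t: 1.15
tool_pos: [0.3712, -0.3546, 0.3012]
orientation: [-3.109, -0.447, 0.0]
force: [1.4, -0.2, -0.8]
opening: 0.0929
gripper_force: 0.0
```

>>> {"name": "apply_moves", "arguments": {"delta_pos": [[4.3, -2.6, 0], [4.3, -2.6, 0], [4.3, -2.6, 0], [4.3, -2.6, 0], [4.3, -2.6, 0], [0, 0, 0]], "twist": [0, 0, 0, 0, 0, 0]}}

```text
t: 1.9
tool_pos: [0.5415, -0.1677, 0.3006]
orientation: [-3.107, -0.454, 0.001]
force: [-1.2, -0.4, 0.1]
opening: 0.0933
gripper_force: 0.0
```

```bash
python3 - <<'E'
from plant import robot
import cv2,numpy as np
c=robot.read_camera("wrist"); s=robot.read_state(); print(s["t"],s["tool_pos"],s["orientation"],s["force"])
np.savez("pics/w1.npz",**c); cv2.imwrite("pics/w1.png",np.clip(c["frame"][:,:,::-1]*1.5,0,255).astype(np.uint8))
E
```

```text
1.95 [ 0.54050753 -0.16924887  0.30073831] [-3.10833367e+00 -4.51944310e-01  1.88647265e-03] [-0.45721461 -0.19028602 -0.04893423]
```

View pics/w1.png

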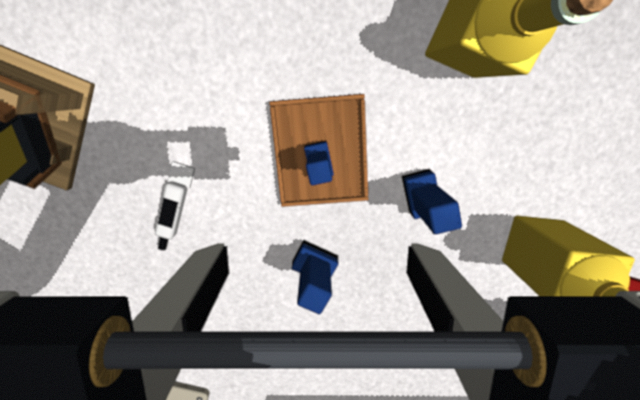

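The wrist view shows the tray at (268–368, 95–205) with the small block at (318,162). Its handle top leans down to about (320,175).

```bash
python3 - <<'E'
from h import *
c=dict(np.load("pics/w1.npz")); im=c["frame"][:,:,::-1].copy()
crop=im[132:192,285:350]
cv2.imwrite("pics/crop2.png",np.clip(cv2.resize(crop,None,fx=9,fy=9,interpolation=cv2.INTER_NEAREST)*1.8,0,255).astype(np.uint8))
S=4; big=cv2.resize(im,None,fx=S,fy=S,interpolation=cv2.INTER_CUBIC); hsv=cv2.cvtColor(big,cv2.COLOR_BGR2HSV)
def quad(m,box):
    z=np.zeros_like(m); x,y,w,h=[v*S for v in box]; z[y:y+h,x:x+w]=m[y:y+h,x:x+w]
    k=max(cv2.findContours(z,cv2.RETR_EXTERNAL,cv2.CHAIN_APPROX_NONE)[0],key=cv2.contourArea)
    a=cv2.approxPolyDP(cv2.convexHull(k),8,True).reshape(-1,2)
    return (a+.5)/S-.5
q=quad(cv2.inRange(hsv,(2,60,20),(20,255,255)),(255,85,120,130)); P=onz(c,q,.014); print("tray",q.tolist(),P.round(4).tolist())
q=quad(cv2.inRange(hsv,(95,90,10),(130,255,255)),(295,132,45,60)); print("blue",q.tolist()); print(onz(c,q,.091).round(4).tolist()); print(onz(c,q,.028).round(4).tolist())
E
```

```text
tray [[363.625, 94.125], [367.875, 199.625], [281.375, 205.625], [268.875, 101.875]] [[0.6325, -0.1998, 0.014], [0.5046, -0.2499, 0.014], [0.4626, -0.1398, 0.014], [0.5898, -0.0898, 0.014]]
blue [[324.625, 141.375], [331.875, 170.125], [331.125, 178.625], [311.625, 184.125], [306.125, 167.875], [304.125, 147.375]]
[[0.5732, -0.1661, 0.091], [0.5454, -0.1829, 0.091], [0.536, -0.185, 0.091], [0.5238, -0.1661, 0.091], [0.5397, -0.1551, 0.091], [0.5607, -0.1468, 0.091]]
[[0.5648, -0.1698, 0.028], [0.5325, -0.1895, 0.028], [0.5215, -0.1919, 0.028], [0.5072, -0.1699, 0.028], [0.5258, -0.1571, 0.028], [0.5503, -0.1474, 0.028]]
```

View pics/crop2.png

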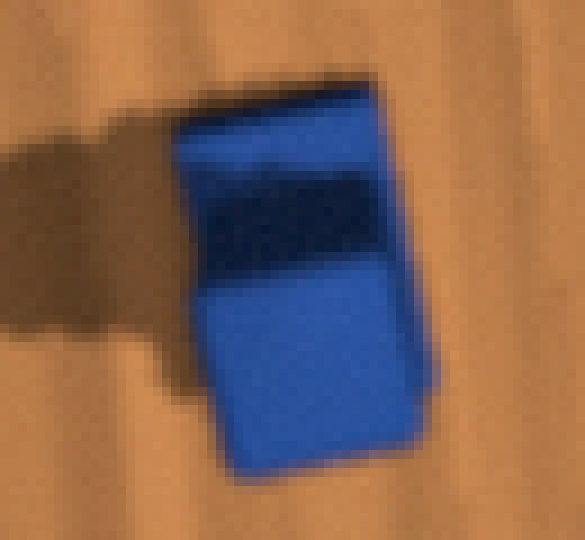

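The crop shows the handle top quad at crop (197,290), (390,262), (425,445), (238,480). The body's far top edge runs from (172,135) to (375,95).

```bash
python3 - <<'E'
from h import *
from plant import robot
c=dict(np.load("pics/w1.npz"));o=lambda a:np.array(a)/9+[285,132]-.5
H=onz(c,o([(197,290),(390,262),(425,445),(238,480)]),.091); print(H.round(4),H.mean(0))
e=H-np.roll(H,1,0); print(np.linalg.norm(e,axis=1),np.arctan2(e[:,1],e[:,0]))
B=onz(c,o([(172,135),(375,95)]),.028); print(B, np.linalg.norm(B[1]-B[0]),np.arctan2(*(B[1]-B[0])[[1,0]]))
s=robot.read_state(); T=Ro.from_rotvec(s["orientation"]).as_matrix(); print("toolx ang",np.arctan2(T[1,0],T[0,0]))
E
```

```text
[[ 0.5442 -0.1541  0.091 ]
 [ 0.5542 -0.1755  0.091 ]
 [ 0.5337 -0.1864  0.091 ]
 [ 0.5228 -0.1656  0.091 ]] [ 0.5387223  -0.17042499  0.091     ]
[0.02434928 0.02364142 0.02328248 0.02349123] [ 0.49205845 -1.13262968 -2.65454952  2.05406959]
[[ 0.55113021 -0.14646272  0.028     ]
 [ 0.56458246 -0.17191463  0.028     ]] 0.02878823403260774 -1.084581126935077
toolx ang 0.2887720691933027
```

>>> {"name": "apply_moves", "arguments": {"delta_pos": [[-0.2, 0, 0], [0, 0, 4.5], [0, 0, 4.5], [0, 0, 4.5], [0, 0, 4.5], [0, 0, 2], [0, 0, 0], [0, 0, 0]], "twist": [-0.095, -0.095, 0, 0, 0, 0, 0, 0]}}

```text
t: 2.95
tool_pos: [0.5394, -0.1721, 0.1037]
orientation: [3.051, 0.739, 0.004]
force: [1.0, -0.2, 0.4]
opening: 0.0932
gripper_force: 0.0
```

```bash
python3 - <<'E'
from h import *
from plant import robot
s=robot.read_state(); T=Ro.from_rotvec(s["orientation"]).as_matrix(); print(s["t"],s["tool_pos"],"toolx ang",np.arctan2(T[1,0],T[0,0]),T[:,2],s["q"],s["force"])
print(delta(s,[.5387,-.170,.063]))
E
```

```text
2.95 [ 0.53938855 -0.1721259   0.10372705] toolx ang 0.47543483115119906 [ 0.00289037 -0.00128618 -0.999995  ] [-3.99410017e-01  1.15066384e-01  1.70914646e+00 -6.30176716e-05
  1.31421677e+00  6.95969818e-01] [ 0.99318565 -0.20288771  0.36504232]
[ 0.03 -0.23  4.07]
```

>>> {"name": "apply_moves", "arguments": {"delta_pos": [[0, -0.2, 2], [0, 0, 2.1], [0, 0, 0]], "twist": [0, 0, 0]}}

```text
t: 3.32
tool_pos: [0.5357, -0.1687, 0.0583]
orientation: [-3.051, -0.74, 0.004]
force: [-0.4, -0.2, 0.4]
opening: 0.0932
gripper_force: 0.0
```

>>> {"name": "apply_moves", "arguments": {"delta_pos": [[0, 0, 0], [0, 0, 0], [0, 0, 0], [0, 0, 0], [0, 0, 0], [0, 0, 0]], "twist": [0, 0, 0, 0, 0, 0], "gripper": 1.5, "squeeze": 6}}

```text
t: 4.08
tool_pos: [0.5372, -0.1695, 0.0605]
orientation: [3.053, 0.74, 0.0]
force: [-0.0, 0.3, -0.7]
opening: 0.0377
gripper_force: 0.0
```

>>> {"name": "apply_moves", "arguments": {"delta_pos": [[0, 0, 0], [0, 0, 0], [0, 0, 0], [0, 0, 0]], "twist": [0, 0, 0, 0]}}

```text
t: 4.58
tool_pos: [0.5372, -0.1694, 0.0604]
orientation: [-3.053, -0.74, 0.0]
force: [-0.2, 0.1, 0.5]
opening: 0.0262
gripper_force: 6.0
```

```bash
python3 - <<'E'
from h import *
from plant import robot
for i in range(3):
    s=robot.read_state(); print(s["t"],s["tool_pos"],s["force"],s["opening"],s["gripper_force"])
E
```

```text
4.575 [ 0.53717542 -0.16943992  0.06038541] [-0.15981074  0.14503671  0.46059014] 0.02618134234252269 5.9521228820085526
4.575 [ 0.53717542 -0.16943992  0.06038541] [-0.15981074  0.14503671  0.46059014] 0.02618134234252269 5.9521228820085526
4.575 [ 0.53717542 -0.16943992  0.06038541] [-0.15981074  0.14503671  0.46059014] 0.02618134234252269 5.9521228820085526
```

>>> {"name": "apply_moves", "arguments": {"delta_pos": [[-0.35, 0, -0.04], [-0.35, 0, -0.08], [-0.36, 0, -0.08], [-0.36, 0, -0.06], [-0.37, 0, -0.03], [-0.37, 0, 0], [-0.36, 0, 0.02], [-0.36, 0, 0.04]], "twist": [0, 0, 0, 0, 0, 0, 0, 0]}}

```text
t: 5.58
tool_pos: [0.5114, -0.1828, 0.0627]
orientation: [3.053, 0.74, 0.0]
force: [-1.0, 0.0, -2.1]
opening: 0.0263
gripper_force: 6.0
```

```bash
python3 - <<'E'
from h import *
from plant import robot
c=robot.read_camera("wrist"); d=robot.read_camera("scene"); s=robot.read_state(); print(s["t"],s["tool_pos"],s["force"],s["opening"],s["gripper_force"])
np.savez("pics/s2.npz",**d);np.savez("pics/w2.npz",**c)
a=cv2.resize(c["frame"][:,:,::-1][100:400,140:540],(533,400)); b=cv2.resize(d["frame"][:,:,::-1][190:265,250:350],(533,400)[:2],interpolation=cv2.INTER_CUBIC)
o=np.hstack([a[:,67:467],b[:,67:467]]);cv2.imwrite("pics/v2.png",np.clip(o*1.6,0,255).astype(np.uint8))
E
```

```text
5.675 [ 0.5112222  -0.18279304  0.0626223 ] [ 0.56563985  0.06693504 -1.46347212] 0.026096675678907444 5.953117534518242
```

View pics/v2.png

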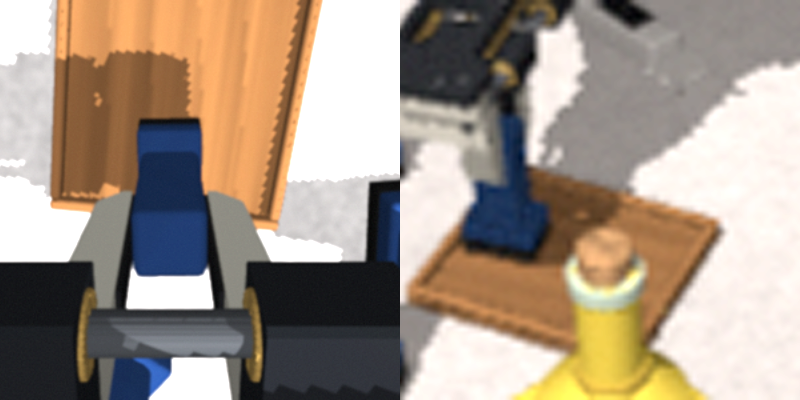

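The crop shows the block still upright at scene (505,190): it was lifted slightly and carried instead of tilting. I'll use the tray's near wall as a stop, with a lighter grip.

>>> {"name": "apply_moves", "arguments": {"delta_pos": [[0, 0, 0.15], [0, 0, 0.15], [-0.2, 0, 0], [-0.2, 0, 0]], "twist": [0.055, 0.055, 0, 0], "squeeze": 3}}

```text
t: 6.18
tool_pos: [0.5085, -0.1842, 0.0604]
orientation: [3.088, 0.573, 0.002]
force: [1.4, 0.5, 3.8]
opening: 0.0264
gripper_force: 3.0
```

>>> {"name": "apply_moves", "arguments": {"delta_pos": [[-0.29, 0, -0.06], [-0.29, 0, -0.08], [-0.3, 0, -0.08], [-0.3, 0, -0.06]], "twist": [0, 0, 0, 0]}}

```text
t: 6.68
tool_pos: [0.4961, -0.1882, 0.062]
orientation: [-3.089, -0.571, 0.001]
force: [0.7, 0.4, -1.6]
opening: 0.0261
gripper_force: 3.0
```

>>> {"name": "apply_moves", "arguments": {"delta_pos": [[-0.3, 0, -0.03], [-0.3, 0, 0], [-0.3, 0, 0.02], [-0.3, 0, 0.04]], "twist": [0, 0, 0, 0]}}

```text
t: 7.18
tool_pos: [0.4857, -0.1927, 0.0625]
orientation: [3.089, 0.571, 0.001]
force: [1.3, 1.2, 0.4]
opening: 0.0261
gripper_force: 3.0
```

```bash
cat > look.py <<'E'
import sys
from h import *
from plant import robot
n=sys.argv[1]
c=robot.read_camera("wrist"); d=robot.read_camera("scene"); s=robot.read_state(); print(s["t"],s["tool_pos"],s["orientation"],s["force"],s["opening"],s["gripper_force"])
np.savez(f"pics/s{n}.npz",**d);np.savez(f"pics/w{n}.npz",**c)
x,y=[int(v) for v in sys.argv[2:4]]
a=cv2.resize(c["frame"][:,:,::-1][100:400,140:540],(533,400)); b=cv2.resize(d["frame"][:,:,::-1][y:y+75,x:x+100],(533,400)[:2],interpolation=cv2.INTER_CUBIC)
o=np.hstack([a[:,67:467],b[:,67:467]]);cv2.imwrite(f"pics/v{n}.png",np.clip(o*1.6,0,255).astype(np.uint8))
E
python3 look.py 3 245 190
```

```text
7.275 [ 0.48557867 -0.19280004  0.06249351] [3.08893190e+00 5.71210687e-01 3.53481872e-04] [0.2727641  1.24047187 1.2089658 ] 0.02597723681578033 3.000088669359684
```

View pics/v3.png

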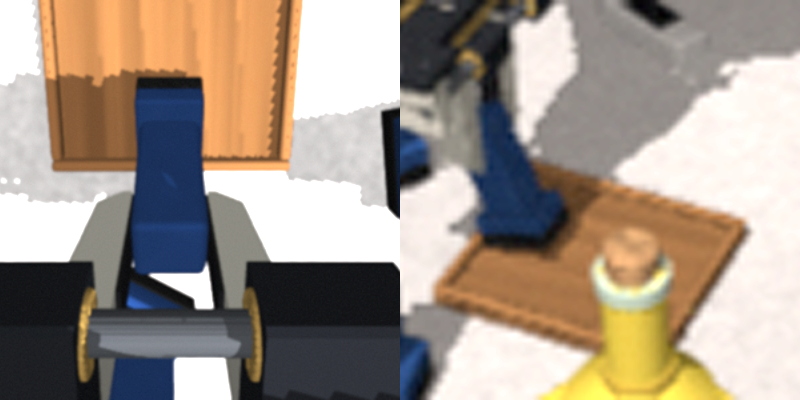

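The block is now tilted: in the wrist crop the sole's far edge is at y≈78 and the handle top spans y≈222–270. I'll fit the tilt from those edges.

```bash
cat > tilt.py <<'E'
import sys
from h import *
from scipy.optimize import least_squares
def prof(c,col=317):
    p=c["frame"][140:310,col-4:col+5].astype(float).mean(1); 
    g=np.abs(np.diff(p,axis=0)).sum(1)
    return [(140+i+.5,round(g[i])) for i in range(1,len(g)-1) if g[i]>10 and g[i]>=g[i-1] and g[i]>g[i+1]]
# camera in tool frame
def fit(rows,pts,f=None,c=None):
    ct=np.array([.08564,0,-.17057]); ax=np.array([-.30278,0,.95306]); ix=np.array([0,1,0]); iy=np.cross(ax,ix)
    R=np.array([ix,iy,ax]); cc=dict(c); cc["R"]=R; cc["t"]=-R@ct
    def P(v):
        th,h,x0=v; out=[]
        for x,z in pts:
            X,Z=x-x0,z-h   # rel grasp, block axes; lean to -x by th
            wx=X*np.cos(th)-Z*np.sin(th); wz=X*np.sin(th)+Z*np.cos(th)
            out.append([wx,0,.006-wz])
        return proj(cc,np.array(out))[:,1]
    r=least_squares(lambda v:P(v)-rows,[.5,.05,0],x_scale=[.1,.01,.01]); return np.degrees(r.x[0]),r.x[1:],r.fun
if __name__=="__main__":
    c=dict(np.load(sys.argv[1])); print(prof(c))
E
python3 tilt.py pics/w3.npz
```

```text
[(152.5, 47), (157.5, 60), (165.5, 24), (174.5, 10), (304.5, 221)]
```

```bash
python3 - <<'E'
from tilt import *
c=dict(np.load("pics/w3.npz")); p=c["frame"][150:310,305:330].astype(float).mean(1).sum(1)
print([(150+i,int(v)) for i,v in enumerate(p) if i%2==0])
for mid in [(266.5,)]:
    print(fit([158,266.5,304.5],[(.022,0),(.013,.085),(-.013,.085)],c=c))
E
```

```text
[(150, 327), (152, 281), (154, 199), (156, 174), (158, 74), (160, 38), (162, 39), (164, 41), (166, 72), (168, 102), (170, 104), (172, 105), (174, 116), (176, 130), (178, 123), (180, 119), (182, 119), (184, 119), (186, 119), (188, 119), (190, 111), (192, 105), (194, 105), (196, 104), (198, 106), (200, 106), (202, 105), (204, 107), (206, 107), (208, 106), (210, 105), (212, 105), (214, 105), (216, 105), (218, 104), (220, 103), (222, 104), (224, 104), (226, 104), (228, 105), (230, 107), (232, 110), (234, 110), (236, 110), (238, 110), (240, 108), (242, 107), (244, 108), (246, 107), (248, 106), (250, 106), (252, 106), (254, 105), (256, 105), (258, 105), (260, 105), (262, 105), (264, 106), (266, 114), (268, 128), (270, 137), (272, 131), (274, 124), (276, 122), (278, 121), (280, 121), (282, 120), (284, 121), (286, 121), (288, 121), (290, 121), (292, 122), (294, 120), (296, 121), (298, 121), (300, 120), (302, 115), (304, 203), (306, 609), (308, 621)]
(np.float64(17.323788047110448), array([ 0.05430833, -0.00675661]), array([0., 0., 0.]))
```

```bash
python3 - <<'E'
from tilt import *
c=dict(np.load("pics/w3.npz"))
print(fit([158,175,190,268,304.5],[(.022,0),(.022,.022),(.013,.022),(.013,.085),(-.013,.085)],c=c))
E
```

```text
(np.float64(18.175414006912625), array([ 0.05496891, -0.00605028]), array([-0.33159648,  1.21771376, -0.87120853, -0.2819297 ,  0.25483577]))
```

```bash
cat > tilt2.py <<'E'
from h import *
from scipy.optimize import least_squares
def fit(c,rows,pts,g,yaw,h=None,col=317):
    # g: point on block axis plane (world) ~ grasp ; unknown th, X (along lean dir), Z of block origin
    d=np.array([np.cos(yaw),np.sin(yaw),0]); up=np.array([0,0,1.])
    def P(v):
        th,X,Z=v; bx=d*np.cos(th)+up*np.sin(th); bz=-d*np.sin(th)+up*np.cos(th)
        o=g*[1,1,0]+d*X+up*Z
        return proj(c,np.array([o+bx*x+bz*z for x,z in pts]))[:,1]
    r=least_squares(lambda v:P(v)-rows,[.4,.02,.01],x_scale=[.1,.01,.01]); return np.degrees(r.x[0]),r.x[1:],r.fun
E
python3 - <<'E'
from tilt2 import *
c=dict(np.load("pics/w3.npz")); g=np.array([.4856,-.1928,.0565]); yaw=2*np.arctan2(.5712,3.0889); print(yaw)
d=np.array([np.cos(yaw),np.sin(yaw),0]); print(c["R"]@d)
print("center col check",proj(c,g))
print(fit(c,[158,175,190,268,304.5],[(.022,0),(.022,.022),(.013,.022),(.013,.085),(-.013,.085)],g,yaw))
tr=[proj(c,g),onz(c,[[317,178]],.014)]; print(tr)
E
```

```text
0.3657092081974672
[ 0.00174    -0.95319429 -0.30235345]
center col check [[317.26159146 251.66983582]]
(np.float64(18.200999618704326), array([0.02309173, 0.00634397]), array([-0.3315891 ,  1.21771266, -0.87121697, -0.28192768,  0.25483572]))
[array([[317.26159146, 251.66983582]]), array([[ 0.51451282, -0.1814998 ,  0.014     ]])]
```

```bash
python3 - <<'E'
from tilt2 import *
c=dict(np.load("pics/w3.npz")); g=np.array([.4856,-.1928,.0565]); yaw=.3657
d=np.array([np.cos(yaw),np.sin(yaw),0]); up=np.array([0,0,1.])
pts=[(.022,0),(.022,.022),(.013,.022),(.013,.085),(-.013,.085)];rows=np.array([158,175,190,268,304.5])
def P(v):
    th,X=v;Z=.006+.022*np.sin(th);bx=d*np.cos(th)+up*np.sin(th); bz=-d*np.sin(th)+up*np.cos(th)
    return proj(c,np.array([g*[1,1,0]+d*X+up*Z+bx*x+bz*z for x,z in pts]))[:,1]
r=least_squares(lambda v:P(v)-rows,[.4,.02],x_scale=[.1,.01]);print(np.degrees(r.x[0]),r.x,r.fun)
th=r.x[0]; h=(.0565-.006-.022*np.sin(th))*np.cos(th)+r.x[1]*np.sin(th);print("h,x0",h,-r.x[1]*np.cos(th)+(.0565-.006-.022*np.sin(th))*np.sin(th))
# wall position near rim: rows 217..228?
print(onz(c,[[200,227],[200,221]],.014), g)
E
```

```text
16.044362403661605 [0.28002695 0.02379905] [-0.35263242  0.394251   -1.00885389 -1.43390492  2.48395807]
h,x0 0.04926699027377007 -0.010595266114374889
[[ 0.45521113 -0.12085983  0.014     ]
 [ 0.45934891 -0.11972408  0.014     ]] [ 0.4856 -0.1928  0.0565]
```

>>> {"name": "apply_moves", "arguments": {"delta_pos": [[0.3, 0, 0.1], [0.3, 0, 0.05], [0.3, 0, 0.0], [0.3, 0, 0.05], [0.3, 0, 0.05], [0.3, 0, 0.05], [0.2, 0, 0]], "twist": [0, 0, 0, 0, 0, 0, 0]}}

```text
t: 8.15
tool_pos: [0.5041, -0.1853, 0.0588]
orientation: [-3.089, -0.571, 0.001]
force: [-0.6, -0.3, -0.7]
opening: 0.0256
gripper_force: 3.0
```

```bash
python3 - <<'E'
from h import *
from plant import robot
c=robot.read_camera("wrist"); s=robot.read_state(); print(s["t"],s["tool_pos"],s["force"],s["opening"],s["gripper_force"],s["q"])
np.savez("pics/w4.npz",**c)
p=c["frame"][130:310,305:330].astype(float).mean(1).sum(1)
print([(130+i,int(v)) for i,v in enumerate(p) if i and abs(v-p[i-1])>6])
E
```

```text
8.2 [ 0.50418563 -0.18515624  0.05874821] [-1.28375462e-03  5.31856598e-02 -1.40535154e+00] 0.02599713755797683 3.000018037855625 [-4.47424168e-01  9.38358457e-02  1.82004694e+00  8.15293578e-06
  1.22861840e+00  7.57477554e-01]
[(155, 321), (156, 299), (157, 263), (158, 226), (159, 198), (160, 186), (181, 146), (182, 77), (183, 30), (185, 35), (186, 53), (187, 74), (188, 85), (191, 101), (192, 114), (193, 126), (208, 110), (209, 96), (210, 89), (258, 106), (259, 114), (260, 122), (304, 119), (305, 142), (306, 276), (307, 480), (308, 612), (309, 642)]
```

```bash
python3 - <<'E'
from tilt2 import *
c=dict(np.load("pics/w4.npz")); g=np.array([.5042,-.1852,.0528]); yaw=.3657
pts=[(.022,0),(.022,.022),(.013,.022),(.013,.085),(-.013,.085)]
for rows in ([182,192,209,259,306.5],[182,191,209,258,307.5]):
    th,(X,Z),f=fit(c,rows,pts,g,yaw); t=np.radians(th); print(th,X,Z,f,"low edge z",Z-.022*np.sin(abs(t)),"h",(g[2]-Z)*np.cos(t)+X*np.sin(t),"x0",-X*np.cos(t)+(g[2]-Z)*np.sin(t))
E
```

```text
2.9249553816727856 0.0034687454436709685 -4.535819827369174e-05 [ 0.35736499  1.366215   -1.88699297 -0.15752938  0.29711734] low edge z -0.0011679726814125876 h 0.052953515570244566 x0 -0.000767637159539885
1.8846244917649788 0.004637704361436439 0.004420177946989658 [ 0.18998515  1.76951814 -2.09657934 -0.24468742  0.35435347] low edge z 0.0036966645741788127 h 0.04850617235795165 x0 -0.0030441298930432995
```

>>> {"name": "apply_moves", "arguments": {"delta_pos": [[-0.3, 0, -0.15], [-0.3, 0, -0.1], [-0.35, 0, -0.1], [-0.35, 0, -0.05], [-0.35, 0, 0], [-0.35, 0, 0], [-0.35, 0, 0.02], [-0.35, 0, 0.03]], "twist": [0, 0, 0, 0, 0, 0, 0, 0]}}

```text
t: 9.2
tool_pos: [0.479, -0.1952, 0.0628]
orientation: [3.089, 0.571, 0.0]
force: [0.9, -0.1, -1.1]
opening: 0.0257
gripper_force: 3.0
```

>>> {"name": "apply_moves", "arguments": {"delta_pos": [[-0.3, 0, 0.04], [-0.3, 0, 0.05], [-0.25, 0, 0.05], [0, 0, 0]], "twist": [0, 0, 0, 0]}}

```text
t: 9.7
tool_pos: [0.4709, -0.1982, 0.0612]
orientation: [-3.089, -0.571, 0.0]
force: [0.9, 0.4, -0.9]
opening: 0.0259
gripper_force: 3.0
```

```bash
cat > prof.py <<'E'
import sys
from h import *
from plant import robot
c=robot.read_camera("wrist"); s=robot.read_state(); print(s["t"],s["tool_pos"],s["force"],s["opening"],s["gripper_force"])
np.savez(f"pics/w{sys.argv[1]}.npz",**c)
p=c["frame"][90:330,305:330].astype(float).mean(1).sum(1)
print([(90+i,int(v)) for i,v in enumerate(p) if i and abs(v-p[i-1])>5])
E
python3 prof.py 5
```

```text
9.75 [ 0.47088338 -0.19813813  0.06116082] [-0.27637191 -0.34188472 -1.76152099] 0.026189834148797487 2.999929301440716
[(129, 321), (130, 303), (131, 277), (132, 251), (133, 235), (136, 206), (137, 148), (138, 81), (139, 48), (147, 61), (148, 74), (149, 107), (150, 140), (151, 150), (159, 170), (160, 190), (161, 214), (162, 227), (163, 219), (164, 206), (165, 197), (170, 185), (171, 166), (172, 140), (173, 119), (174, 111), (176, 102), (178, 108), (179, 116), (276, 127), (277, 121), (278, 116), (302, 99), (303, 78), (304, 61), (306, 65), (307, 71), (308, 78), (309, 84), (310, 90), (311, 98), (312, 106), (313, 115), (314, 125), (315, 136), (316, 145), (317, 156), (318, 166), (319, 173), (324, 168), (329, 150)]
```

```bash
python3 - <<'E'
from tilt2 import *
c=dict(np.load("pics/w5.npz")); g=np.array([.4709,-.1981,.0552]); yaw=.3657
pts=[(.022,0),(.022,.022),(.013,.022),(.013,.085),(-.013,.085)]
for rows in ([137.5,161,172,275.5,303],[137.5,160.5,172,274,302]):
    th,(X,Z),f=fit(c,rows,pts,g,yaw); t=np.radians(th); print(th,X,Z,f,"low edge z",Z-.022*np.sin(abs(t)),"h",(g[2]-Z)*np.cos(t)+X*np.sin(t),"x0",-X*np.cos(t)+(g[2]-Z)*np.sin(t))
c=dict(np.load("pics/w5.npz"));im=c["frame"][90:330,215:420,::-1];cv2.imwrite("pics/v5.png",np.clip(cv2.resize(im,None,fx=2.5,fy=2.5)*1.6,0,255).astype(np.uint8))
E
```

```text
29.823523262243747 0.040366751483321625 0.017210598882381287 [-1.66564483  0.36597386  1.80121836 -0.53301202  0.08954215] low edge z 0.006269334757179902 h 0.053033739953557466 x0 -0.016127357165078873
29.328978591432964 0.04011719141946591 0.016448410618401937 [-1.60140737  0.53734683  1.52966689 -0.54094939  0.1266648 ] low edge z 0.005672294559753949 h 0.05343481579738739 x0 -0.015993598334500335
```

View pics/v5.png

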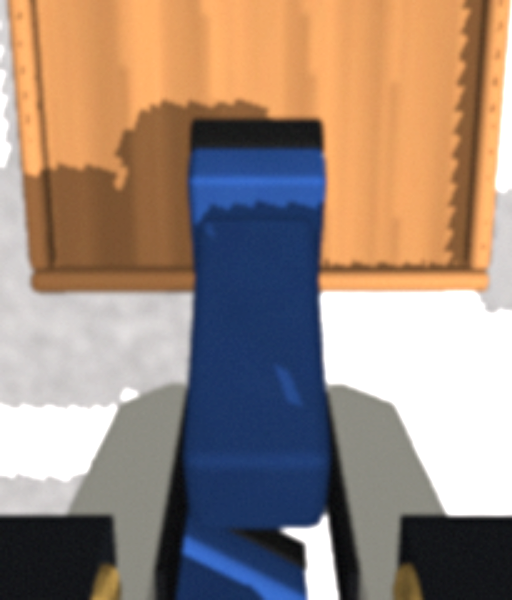

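The crop shows the block clearly tilted: sole far edge at crop y≈120, body top edge ≈178, handle top 457–525. The line at 210 is a shadow, so I'll refit without the junction.

```bash
python3 - <<'E'
from tilt2 import *
c=dict(np.load("pics/w5.npz")); g=np.array([.4709,-.1981,.0552]); yaw=.3657
for rows,pts in (([137.5,161,273,300.5],[(.022,0),(.022,.022),(.013,.085),(-.013,.085)]),([137.5,160,274,302],[(.022,0),(.022,.022),(.013,.085),(-.013,.085)])):
    th,(X,Z),f=fit(c,rows,pts,g,yaw); t=np.radians(th); print(th,X,Z,f,"low edge z",Z-.022*np.sin(abs(t)),"h",(g[2]-Z)*np.cos(t)+X*np.sin(t),"x0",-X*np.cos(t)+(g[2]-Z)*np.sin(t))
p=onz(c,[[230,198]],.014);print(p)
E
```

```text
29.587758957031856 0.03930021756368578 0.013793009118879103 [-0.67352305  0.82080392 -0.33521556  0.19816138] low edge z 0.002930375122136031 h 0.055412259222182014 x0 -0.013730532483336888
29.080311735708595 0.03977270198202093 0.01631341506305083 [-1.12789921  1.37147899 -0.55640988  0.32972481] low edge z 0.005620642825538487 h 0.05331544362327808 x0 -0.015858681605425824
[[ 0.46740388 -0.139259    0.014     ]]
```

>>> {"name": "apply_moves", "arguments": {"delta_pos": [[0, 0, 0], [0, 0, 0], [0, 0, 0]], "twist": [0, 0, 0], "squeeze": 40}}

```text
t: 10.12
tool_pos: [0.4711, -0.1981, 0.0612]
orientation: [-3.089, -0.571, 0.0]
force: [-0.8, 0.7, -0.7]
opening: 0.0257
gripper_force: 40.0
```

>>> {"name": "apply_moves", "arguments": {"delta_pos": [[0, 0, -1], [0, 0, -3], [0, 0, -4], [0, 0, -4], [0, 0, -4], [0, 0, -4], [0, 0, 0]], "twist": [0, 0, 0, 0, 0, 0, 0]}}

```text
t: 11.0
tool_pos: [0.4731, -0.1992, 0.2663]
orientation: [3.084, 0.571, 0.01]
force: [0.0, -0.0, -1.2]
opening: 0.0256
gripper_force: 40.0
```

```bash
python3 prof.py 6; python3 - <<'E'
from h import *
c=dict(np.load("pics/w6.npz"));im=c["frame"][90:330,215:420,::-1];a=np.clip(cv2.resize(im,None,fx=2,fy=2)*1.6,0,255).astype(np.uint8)
from plant import robot
d=robot.read_camera("scene");np.savez("pics/s6.npz",**d);b=cv2.resize(d["frame"][140:260,190:310,::-1],(380,480)[:1]+(480,),interpolation=cv2.INTER_CUBIC)
cv2.imwrite("pics/v6.png",np.hstack([a,np.clip(b*1.6,0,255).astype(np.uint8)]))
E
```

```text
11.05 [ 0.4720877  -0.19862099  0.26344372] [-0.55469667  0.04604148 -2.36162622] 0.02582775119535338 39.999568462371826
[(136, 236), (137, 167), (138, 84), (139, 38), (147, 49), (148, 60), (149, 87), (150, 115), (151, 121), (159, 139), (160, 156), (161, 177), (162, 187), (163, 180), (164, 168), (165, 160), (172, 141), (173, 120), (174, 101), (175, 88), (176, 82), (178, 87), (179, 93), (277, 98), (299, 94), (300, 187), (301, 372), (302, 520), (303, 564), (307, 560), (325, 554), (326, 548)]
```

View pics/v6.png

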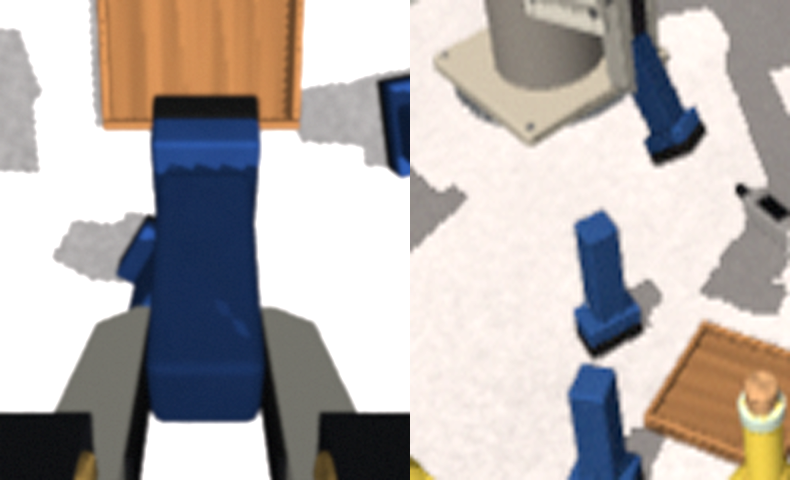

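The block is firmly held at about 29.5° tilt, with its sole clear at scene crop (675,135). Next I carry it over the plate's neck end.

>>> {"name": "apply_moves", "arguments": {"delta_pos": [[1.1, -4, 0], [1.1, -5.2, 0], [1.1, -5.2, 0], [1.1, -5.2, 0], [1.1, -5.2, 0], [1.1, -5.2, 0], [1.1, -5.2, 0], [1.1, -5.2, 0]], "twist": [0, 0, 0, 0, 0, 0, 0, 0]}}

```text
t: 12.1
tool_pos: [0.4073, 0.2119, 0.2592]
orientation: [3.089, 0.571, -0.005]
force: [0.7, 0.3, -1.5]
opening: 0.026
gripper_force: 40.0
```

>>> {"name": "apply_moves", "arguments": {"delta_pos": [[1.1, -5.2, 0], [0, 0, 0], [0, 0, 0], [0, 0, 0], [0, 0, 0], [0, 0, 0]], "twist": [0, 0.117, 0.117, 0.117, 0.117, 0]}}

```text
t: 12.85
tool_pos: [0.3996, 0.2627, 0.2593]
orientation: [3.136, -0.159, -0.005]
force: [-0.3, -0.8, -2.1]
opening: 0.0256
gripper_force: 40.0
```

```bash
cat > plan.py <<'E'
import sys
from h import *
from plant import robot
def plan(P0,psi,y,z,th=np.radians(32)):
    xh=np.array([np.cos(psi),np.sin(psi),0]); yb=np.array([-np.sin(psi),np.cos(psi),0]); zb=np.array([0,0,np.cos(th)])-np.sin(th)*xh
    return P0+yb*y+zb*z-.039*xh+np.array([0,0,.0465])
if __name__=="__main__":
    s=robot.read_state(); T=Ro.from_rotvec(s["orientation"]).as_matrix(); print(s["t"],s["tool_pos"],"yaw",np.arctan2(T[1,0],T[0,0]),s["q"],s["force"],s["gripper_force"],s["opening"])
    P0=np.array([float(v) for v in sys.argv[1:4]]); print(delta(s,plan(P0,float(sys.argv[4]),.042,.025)))
E
python3 plan.py .4476 .2189 .138 -.101
python3 - <<'E'
from h import *
from plant import robot
c=robot.read_camera("top");np.savez("pics/t7.npz",**c)
c=robot.read_camera("scene");np.savez("pics/s7.npz",**c)
w=robot.read_camera("wrist");np.savez("pics/w7.npz",**w)
a=cv2.resize(c["frame"][80:230,290:440,::-1],(400,400),interpolation=cv2.INTER_CUBIC);b=cv2.resize(w["frame"][:,120:520,::-1],(400,400))
cv2.imwrite("pics/v7.png",np.clip(np.hstack([a,b])*1.5,0,255).astype(np.uint8))
E
```

```text
12.85 [0.39961473 0.26270285 0.25931221] yaw -0.1014310739828256 [ 4.74229286e-01 -2.15335481e-01  1.74124946e+00  7.07133324e-05
  1.61897086e+00  2.14645755e+00] [-0.29240845 -0.75513045 -2.07167253] 40.00038385391235 0.02561436580921241
[ 0.01 -0.34  5.36]
```

View pics/v7.png

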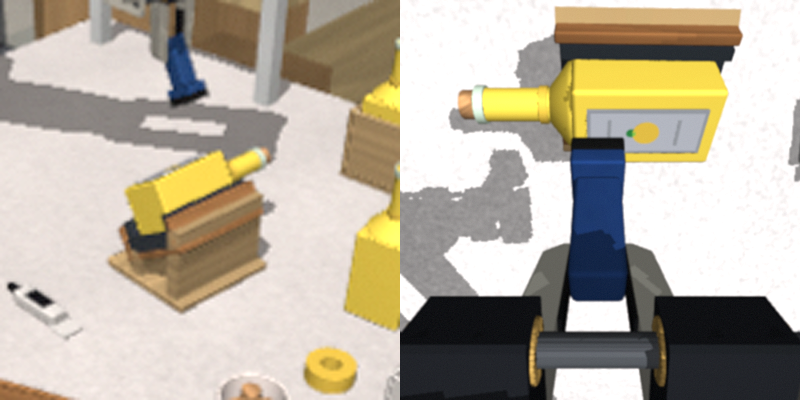

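The right panel shows the plate square to the tool, with corners at wrist px (307,109), (429,110) and (419,154). The block hovers down-slope of its neck end.

```bash
python3 - <<'E'
from h import *
c=dict(np.load("pics/w7.npz"))
f=c["frame"].astype(int); m=((f.max(2)-f.min(2))<45)&(f.max(2)>60)
for r in (112,120,130,145,152):
    cols=np.where(m[r,295:440])[0]+295; print(r,cols.min(),cols.max())
A=onz(c,[[307,109],[429,110]],.1497); B=onz(c,[[420,154],[307,155]],.1263); print(A,B)
print(A.mean(0),B.mean(0),(A.mean(0)+B.mean(0))/2, "yaw",np.arctan2(*(A[0]-A[1])[[1,0]])-np.pi/2, np.linalg.norm(A[0]-A[1]))
E
```

```text
112 307 429
120 307 426
130 307 439
145 344 439
152 343 439
[[0.47015331 0.26403141 0.1497    ]
 [0.46018238 0.17060922 0.1497    ]] [[0.42168796 0.17139009 0.1263    ]
 [0.43042376 0.26891995 0.1263    ]]
[0.46516784 0.21732031 0.1497    ] [0.42605586 0.22015502 0.1263    ] [0.44561185 0.21873767 0.138     ] yaw -0.10632731124610983 0.09395277949251703
```

>>> {"name": "apply_moves", "arguments": {"delta_pos": [[-0.1, -0.35, 1], [0, 0, 2], [0, 0, 1.5], [0, 0, 0.8], [0, 0, 0], [0, 0, 0]], "twist": [0, 0, 0, 0, 0, 0]}}

```text
t: 13.75
tool_pos: [0.4002, 0.2668, 0.2089]
orientation: [-3.137, 0.16, -0.001]
force: [-0.6, -0.3, -1.2]
opening: 0.0258
gripper_force: 40.0
```

```bash
cat > fz.py <<'E'
from h import *
from plant import robot
F=[];s=None
for i in range(4):
    robot.read_camera("top") if i else None
    s=robot.read_state(); F.append(s["force"])
F=np.array(F); print(s["t"],s["tool_pos"].round(4),F.mean(0).round(2),F.std(0).round(2),s["wrist_torque"].round(3),s["opening"],s["joint_torque"].round(2))
E
python3 fz.py; python3 plan.py .4465 .2188 .138 -.103
```

```text
13.9 [0.4003 0.2669 0.2091] [-0.21  0.14 -1.76] [0.29 0.27 0.47] [0.049 0.057 0.006] 0.025568072183073064 [-0.000e+00 -3.993e+01 -5.018e+01 -5.000e-02 -1.100e-01 -0.000e+00]
13.9 [0.40028964 0.26688441 0.20909346] yaw -0.10219583091166218 [ 4.81407877e-01 -1.96010537e-01  1.81535262e+00  1.63888830e-05
  1.52095585e+00  2.15439884e+00] [-0.42375552  0.46660083 -1.42495559] 39.99952018260956 0.025568072183073064
[-0.13  0.11  0.34]
```

>>> {"name": "apply_moves", "arguments": {"delta_pos": [[0.1, 0.1, 0.34], [0.2, 0, 0.34], [0.2, 0, 0.34], [0.2, 0, 0.34], [0, 0, 0]], "twist": [0, 0, 0, 0, 0]}}

```text
t: 14.52
tool_pos: [0.4066, 0.2648, 0.1942]
orientation: [3.137, -0.161, -0.001]
force: [-0.8, -0.8, -2.5]
opening: 0.0256
gripper_force: 40.0
```

>>> {"name": "apply_moves", "arguments": {"delta_pos": [[0.11, 0, 0.17], [0.1, 0, 0.17], [0, 0, 0]], "twist": [0, 0, 0]}}

```text
t: 14.9
tool_pos: [0.4088, 0.2647, 0.1912]
orientation: [3.137, -0.161, -0.0]
force: [-0.2, -0.2, -1.5]
opening: 0.0258
gripper_force: 40.0
```

```bash
python3 fz.py
```

```text
15.05 [0.4088 0.2648 0.1914] [ 0.13 -0.21 -1.8 ] [0.39 0.42 0.45] [0.057 0.059 0.023] 0.02562214293200575 [-2.000e-02 -4.108e+01 -4.992e+01 -5.000e-02 -1.100e-01 -0.000e+00]
```

>>> {"name": "apply_moves", "arguments": {"delta_pos": [[0.1, 0, 0.17], [0, 0, 0]], "twist": [0, 0]}}

```text
t: 15.3
tool_pos: [0.4098, 0.2646, 0.1895]
orientation: [3.137, -0.16, -0.0]
force: [-1.5, -0.4, -1.3]
opening: 0.026
gripper_force: 40.0
```

>>> {"name": "apply_moves", "arguments": {"delta_pos": [[0.1, 0, 0.17], [0, 0, 0]], "twist": [0, 0]}}

```text
t: 15.55
tool_pos: [0.4108, 0.2645, 0.1877]
orientation: [3.137, -0.161, -0.0]
force: [0.1, -0.4, -2.6]
opening: 0.0258
gripper_force: 40.0
```

>>> {"name": "apply_moves", "arguments": {"delta_pos": [[0.1, 0, 0.17], [0, 0, 0]], "twist": [0, 0]}}

```text
t: 15.8
tool_pos: [0.4118, 0.2644, 0.1861]
orientation: [3.137, -0.161, -0.0]
force: [-0.4, 0.2, -2.1]
opening: 0.0259
gripper_force: 40.0
```

>>> {"name": "apply_moves", "arguments": {"delta_pos": [[0.1, 0, 0.17], [0, 0, 0]], "twist": [0, 0]}}

```text
t: 16.05
tool_pos: [0.4128, 0.2643, 0.1844]
orientation: [3.137, -0.16, -0.0]
force: [0.6, 0.2, -1.5]
opening: 0.0259
gripper_force: 40.0
```

>>> {"name": "apply_moves", "arguments": {"delta_pos": [[0.1, 0, 0.17], [0, 0, 0]], "twist": [0, 0]}}

```text
t: 16.3
tool_pos: [0.4138, 0.2644, 0.183]
orientation: [-3.137, 0.16, 0.0]
force: [-2.7, 0.5, 0.9]
opening: 0.0258
gripper_force: 40.0
```

>>> {"name": "apply_moves", "arguments": {"delta_pos": [[0.1, 0, 0.17], [0, 0, 0]], "twist": [0, 0]}}

```text
t: 16.55
tool_pos: [0.4148, 0.2644, 0.1815]
orientation: [-3.137, 0.16, -0.0]
force: [-4.8, 0.6, 5.1]
opening: 0.0257
gripper_force: 40.0
```

>>> {"name": "apply_moves", "arguments": {"delta_pos": [[-0.02, 0.1, -0.03], [0, 0.2, 0], [0, 0.25, 0], [0, 0.25, 0]], "twist": [0, 0, 0, 0]}}

```text
t: 17.05
tool_pos: [0.4141, 0.2568, 0.182]
orientation: [-3.136, 0.16, -0.002]
force: [-3.1, 4.2, 4.1]
opening: 0.0259
gripper_force: 40.0
```

```bash
python3 fz.py
```

```text
17.2 [0.4141 0.2565 0.1819] [-2.86  3.91  4.44] [0.2  0.74 0.24] [0.909 0.275 0.25 ] 0.02533667784276744 [ -2.61 -37.82 -46.23  -1.85  -0.12   0.18]
```

>>> {"name": "apply_moves", "arguments": {"delta_pos": [[0, 0.25, 0], [0, 0.25, 0], [0, 0.25, 0], [0, 0.25, 0]], "twist": [0, 0, 0, 0]}}

```text
t: 17.7
tool_pos: [0.4129, 0.2463, 0.1816]
orientation: [-3.137, 0.16, -0.001]
force: [-3.6, 3.9, 5.2]
opening: 0.0256
gripper_force: 40.0
```

```bash
python3 fz.py
```

```text
17.85 [0.4129 0.2461 0.1816] [-3.11  2.96  5.34] [0.46 0.55 0.26] [0.815 0.306 0.141] 0.02587311432790588 [ -2.31 -36.95 -46.36  -1.64  -0.27   0.17]
```

>>> {"name": "apply_moves", "arguments": {"delta_pos": [[0, 0.25, 0], [-0.02, 0.25, -0.03], [0, 0.25, 0], [0, 0.25, 0], [0, 0.25, 0]], "twist": [0, 0, 0, 0, 0]}}

```text
t: 18.48
tool_pos: [0.4112, 0.2336, 0.1817]
orientation: [3.137, -0.161, -0.0]
force: [-3.4, 3.2, 3.3]
opening: 0.0257
gripper_force: 40.0
```

```bash
python3 fz.py
```

```text
18.625 [0.4112 0.2335 0.1817] [-2.81  2.82  3.79] [0.52 0.5  0.58] [0.623 0.337 0.145] 0.025613341371712086 [ -1.8  -36.47 -47.12  -1.26  -0.44   0.1 ]
```

>>> {"name": "apply_moves", "arguments": {"delta_pos": [[0, 0.25, 0.02], [0, 0.25, 0], [0, 0.25, 0], [0, 0.25, 0], [0, 0.25, 0]], "twist": [0, 0, 0, 0, 0]}}

```text
t: 19.25
tool_pos: [0.41, 0.2212, 0.1815]
orientation: [3.137, -0.161, -0.0]
force: [-2.4, 3.7, 3.2]
opening: 0.0259
gripper_force: 40.0
```

```bash
python3 fz.py
```

```text
19.4 [0.41   0.2211 0.1815] [-2.52  2.59  3.57] [0.26 0.73 0.33] [0.522 0.374 0.144] 0.025762936937896868 [ -1.72 -35.52 -47.23  -1.22  -0.47   0.1 ]
```

>>> {"name": "apply_moves", "arguments": {"delta_pos": [[0.02, 0.25, 0.03], [0, 0.25, 0], [0, 0.25, 0], [0, 0.25, 0], [0, 0.25, 0]], "twist": [0, 0, 0, 0, 0]}}

```text
t: 20.02
tool_pos: [0.4089, 0.2087, 0.1812]
orientation: [3.137, -0.161, 0.0]
force: [-1.5, 2.8, 4.9]
opening: 0.0258
gripper_force: 40.0
```

```bash
python3 fz.py
```

```text
20.175 [0.4089 0.2087 0.1812] [-2.67  2.57  4.12] [0.85 0.75 0.79] [0.588 0.321 0.128] 0.02559567474093822 [ -1.76 -34.44 -47.13  -1.27  -0.5    0.1 ]
```

>>> {"name": "apply_moves", "arguments": {"delta_pos": [[0.01, 0.25, 0.02], [0, 0.25, 0], [0, 0.25, 0], [0, 0.25, 0], [0, 0.25, 0]], "twist": [0, 0, 0, 0, 0]}}

```text
t: 20.8
tool_pos: [0.4077, 0.1963, 0.181]
orientation: [3.137, -0.161, -0.0]
force: [-2.3, 3.7, 4.0]
opening: 0.0257
gripper_force: 40.0
```

```bash
python3 fz.py
```

```text
20.95 [0.4077 0.1962 0.181 ] [-2.59  3.09  4.17] [0.6  0.52 0.22] [0.618 0.346 0.158] 0.025915222493310686 [ -1.71 -33.56 -47.24  -1.23  -0.55   0.1 ]
```

>>> {"name": "apply_moves", "arguments": {"delta_pos": [[0, 0.25, 0.01], [0, 0.25, 0], [0, 0.25, 0], [0, 0.25, 0], [0, 0.25, 0], [0, 0.25, 0]], "twist": [0, 0, 0, 0, 0, 0]}}

```text
t: 21.7
tool_pos: [0.4062, 0.1814, 0.1809]
orientation: [3.137, -0.161, -0.0]
force: [-2.8, 3.6, 4.3]
opening: 0.0254
gripper_force: 40.0
```

```bash
python3 fz.py
```

```text
21.85 [0.4062 0.1813 0.1809] [-2.51  2.68  3.88] [0.6  0.82 0.28] [0.558 0.329 0.121] 0.025698638284734385 [ -1.49 -32.71 -47.57  -1.09  -0.59   0.08]
```

>>> {"name": "apply_moves", "arguments": {"delta_pos": [[-0.3, 0, -0.5], [-0.8, 0, -1.3], [-0.8, 0, -2], [0, 0, -3], [0, 0, -2], [0, 0, 0]], "twist": [0, 0, 0, 0, 0, 0]}}

```text
t: 22.6
tool_pos: [0.3882, 0.1838, 0.2709]
orientation: [-3.136, 0.16, -0.005]
force: [-0.3, 0.5, -1.3]
opening: 0.0255
gripper_force: 40.0
```

```bash
python3 prof.py 8; python3 - <<'E'
from h import *
from plant import robot
s=robot.read_state(); print(s["t"],s["tool_pos"],delta(s,[.499,-.1874,.0612+.03]))
E
```

```text
22.65 [0.38759213 0.1835676  0.26927583] [ 0.03460203  0.5018167  -2.58530322] 0.025369757446065955 39.99947011470795
[(91, 384), (92, 365), (103, 344), (104, 329), (105, 320), (106, 315), (108, 331), (109, 350), (110, 357), (136, 321), (137, 227), (138, 109), (139, 40), (140, 33), (148, 56), (149, 86), (150, 118), (151, 127), (160, 155), (161, 171), (162, 176), (163, 164), (164, 148), (165, 137), (176, 119), (177, 107), (178, 122), (179, 132), (231, 126), (232, 120), (233, 112), (234, 103), (235, 93), (236, 86), (277, 88), (299, 85), (300, 176), (301, 352), (302, 491), (303, 528), (304, 522), (317, 529), (318, 522), (329, 529)]
22.65 [0.38759213 0.1835676  0.26927583] [14.85 35.77 17.81]
```

>>> {"name": "apply_moves", "arguments": {"delta_pos": [[2, 4, 0], [2.1, 5.2, 0], [2.1, 5.2, 0], [2.1, 5.2, 0], [2.1, 5.2, 0], [2.1, 5.2, 0], [2.1, 5.2, 0], [0.2, 0.6, 0]], "twist": [0, 0, 0, 0, 0, 0, 0, 0]}}

```text
t: 23.65
tool_pos: [0.4972, -0.1907, 0.2662]
orientation: [-3.136, 0.167, 0.006]
force: [-1.0, 0.9, -2.2]
opening: 0.0256
gripper_force: 40.0
```

>>> {"name": "apply_moves", "arguments": {"delta_pos": [[0, 0, 3], [0, 0, 4], [0, 0, 4], [0, 0, 4], [0, 0, 1], [0, 0, 0]], "twist": [-0.117, -0.117, -0.117, -0.117, 0, 0]}}

```text
t: 24.4
tool_pos: [0.4975, -0.187, 0.1085]
orientation: [-3.089, -0.568, 0.002]
force: [0.4, -0.4, -0.5]
opening: 0.0256
gripper_force: 40.0
```

```bash
python3 - <<'E'
from h import *
from plant import robot
s=robot.read_state(); T=Ro.from_rotvec(s["orientation"]).as_matrix(); print(s["t"],s["tool_pos"],np.arctan2(T[1,0],T[0,0]),delta(s,[.499,-.1874,.0612]),s["force"])
E
```

```text
24.4 [ 0.49751231 -0.18702754  0.10852849] 0.36363287083762696 [0.13 0.09 4.73] [ 0.37724195 -0.35205072 -0.52389147]
```

>>> {"name": "apply_moves", "arguments": {"delta_pos": [[0.1, 0, 1.5], [0, 0, 1.5], [0, 0, 1], [0, 0, 0.3], [0, 0, 0]], "twist": [0, 0, 0, 0, 0]}}

```text
t: 25.02
tool_pos: [0.4989, -0.1873, 0.0657]
orientation: [-3.089, -0.571, 0.001]
force: [-1.0, 0.7, -1.2]
opening: 0.026
gripper_force: 40.0
```

>>> {"name": "apply_moves", "arguments": {"delta_pos": [[0, 0, 0.1], [0, 0, 0.1], [0, 0, 0]], "twist": [0, 0, 0], "squeeze": 8}}

```text
t: 25.4
tool_pos: [0.4991, -0.1874, 0.0641]
orientation: [3.089, 0.571, 0.0]
force: [0.3, -0.2, -1.9]
opening: 0.0257
gripper_force: 8.0
```

```bash
python3 fz.py;python3 prof.py 9
```

```text
25.55 [ 0.499  -0.1874  0.064 ] [ 0.22  0.12 -1.57] [0.24 0.35 0.23] [-0.028  0.017  0.049] 0.026109892305760087 [ -0.   -49.93 -45.96   0.09  -0.07   0.  ]
25.6 [ 0.49904484 -0.18738475  0.06404791] [-0.43968745 -0.28903616 -1.66213083] 0.02597169530073254 7.999791204929352
[(129, 309), (130, 282), (131, 260), (132, 251), (136, 233), (137, 191), (138, 108), (139, 51), (140, 46), (147, 63), (148, 77), (149, 108), (150, 141), (151, 153), (159, 172), (160, 193), (161, 218), (162, 231), (163, 224), (164, 209), (165, 200), (170, 190), (171, 171), (172, 143), (173, 122), (174, 112), (176, 105), (178, 110), (179, 117), (277, 124), (278, 119), (299, 119), (300, 229), (301, 441), (302, 601), (303, 641), (321, 650), (322, 630), (323, 592), (324, 545), (325, 494), (326, 445), (327, 396), (328, 346), (329, 295)]
```

>>> {"name": "apply_moves", "arguments": {"delta_pos": [[0, 0, 0.1], [0, 0, 0.1], [0, 0, 0.1], [0, 0, 0]], "twist": [0, 0, 0, 0], "squeeze": 3}}

```text
t: 26.1
tool_pos: [0.4994, -0.1875, 0.0615]
orientation: [3.089, 0.571, 0.001]
force: [-1.0, 2.9, 4.6]
opening: 0.0258
gripper_force: 3.0
```

```bash
python3 fz.py;python3 prof.py 10
```

```text
26.25 [ 0.4993 -0.1874  0.0613] [-0.56  1.46  4.21] [0.32 0.81 0.34] [ 0.191  0.09  -0.031] 0.025896120168314496 [-2.600e-01 -4.700e+01 -4.337e+01 -1.100e-01 -4.200e-01  1.000e-02]
26.3 [ 0.49917931 -0.18741211  0.0612265 ] [-0.44175516  0.49332708  4.07787783] 0.02625131654291566 3.002014607191086
[(142, 317), (143, 284), (144, 237), (145, 206), (146, 197), (148, 162), (149, 99), (150, 52), (151, 41), (156, 54), (157, 71), (158, 97), (159, 123), (160, 132), (166, 149), (167, 168), (168, 193), (169, 201), (170, 183), (171, 150), (172, 127), (173, 117), (183, 112), (184, 106), (266, 125), (267, 131), (268, 137), (272, 128), (301, 198), (302, 417), (303, 596), (304, 642), (324, 640), (325, 612), (326, 568), (327, 519), (328, 470), (329, 420)]
```

>>> {"name": "apply_moves", "arguments": {"delta_pos": [[0.3, 0, 0], [0.35, 0, 0], [0.35, 0, 0.02], [0.35, 0, 0.03], [0.35, 0, 0.05], [0.3, 0, 0.05], [0, 0, 0]], "twist": [0, 0, 0, 0, 0, 0, 0]}}

```text
t: 27.18
tool_pos: [0.5178, -0.1801, 0.0593]
orientation: [-3.089, -0.572, -0.0]
force: [0.7, -0.5, -0.3]
opening: 0.0261
gripper_force: 3.0
```

```bash
python3 fz.py;python3 prof.py 11
```

```text
27.325 [ 0.5176 -0.1801  0.0593] [ 0.5  -0.56  0.33] [0.81 0.37 0.42] [-0.037 -0.202 -0.012] 0.026188395386210803 [-5.000e-02 -5.089e+01 -4.438e+01 -2.000e-02  3.300e-01  1.000e-02]
27.375 [ 0.51753236 -0.18011224  0.05931913] [ 0.01619455 -0.61373545 -0.44289343] 0.026111656568808764 2.999843694269657
[(155, 317), (156, 297), (157, 264), (158, 227), (159, 197), (160, 186), (172, 168), (173, 123), (174, 62), (175, 31), (177, 33), (178, 47), (179, 68), (180, 86), (181, 93), (184, 103), (185, 116), (186, 126), (201, 119), (202, 104), (203, 96), (257, 109), (258, 116), (259, 123), (301, 123), (302, 118), (303, 200), (304, 420), (305, 608), (306, 660), (307, 653), (308, 646)]
```

```bash
cat > up.py <<'E'
import sys
from tilt2 import *
from plant import robot
s=robot.read_state(); c=dict(np.load(sys.argv[1])); g=s["tool_pos"]-[0,0,.006]; o=s["orientation"]; yaw=2*np.arctan2(o[1],o[0]); yaw=(yaw+np.pi/2)%np.pi-np.pi/2
rows=[float(v) for v in sys.argv[2:7]]; pts=[(.022,0),(.022,.022),(.013,.022),(.013,.085),(-.013,.085)]
th,(X,Z),f=fit(c,rows,pts,g,yaw); d=np.array([np.cos(yaw),np.sin(yaw)]);print(th,X,Z,f.round(2),yaw,"origin",g[:2]+d*X)
E
python3 up.py pics/w11.npz 173.5 185 202 258 304; python3 up.py pics/w4.npz 182 192 209 259 306.5
```

```text
6.418508305097741 0.010254932776773723 0.0019577566292310225 [ 0.35  1.36 -1.87 -0.15  0.3 ] 0.3657639573055178 origin [ 0.52710893 -0.17644443]
2.9249574505857474 -0.010801366762751742 -4.5386644493362916e-05 [ 0.36  1.37 -1.89 -0.16  0.3 ] 0.3657639573055178 origin [ 0.50744549 -0.18397548]
```

>>> {"name": "apply_moves", "arguments": {"delta_pos": [[0.25, 0, 0.05], [0.25, 0, 0.05], [0.2, 0, 0.05], [0.2, 0, 0.05], [0, 0, 0]], "twist": [0, 0, 0, 0, 0]}}

```text
t: 28.0
tool_pos: [0.5261, -0.1769, 0.0575]
orientation: [-3.089, -0.572, 0.0]
force: [-0.3, -0.1, 1.8]
opening: 0.026
gripper_force: 3.0
```

```bash
python3 fz.py;python3 prof.py 12
```

```text
28.15 [ 0.526  -0.1769  0.0574] [-0.67  0.42  1.81] [0.32 0.49 0.33] [0.103 0.101 0.04 ] 0.025820968895250436 [ 3.000e-02 -5.142e+01 -4.455e+01  5.000e-02 -3.300e-01  1.000e-02]
28.2 [ 0.52599512 -0.17692426  0.05742825] [-0.90332009  0.42949385  2.47001317] 0.025874521890993787 3.000239096581936
[(156, 305), (157, 283), (158, 250), (159, 219), (160, 196), (161, 184), (184, 162), (185, 117), (186, 58), (187, 28), (189, 52), (190, 71), (191, 81), (193, 93), (194, 108), (195, 121), (209, 121), (210, 107), (211, 90), (212, 83), (253, 95), (254, 105), (255, 114), (256, 120), (302, 115), (303, 163), (304, 335), (305, 526), (306, 618), (307, 635), (318, 640), (319, 633)]
```

```bash
python3 up.py pics/w12.npz 185 194 210 254.5 304.5
```

```text
-0.06794056593561533 0.0014933732362755207 -0.0004533463955176685 [ 0.35  0.78 -1.25 -0.07  0.18] 0.36573838975213935 origin [ 0.52738972 -0.17639017]
```

>>> {"name": "apply_moves", "arguments": {"delta_pos": [[0, 0, 0], [0, 0, 0], [0, 0, 0], [0, 0, 0]], "twist": [0, 0, 0, 0], "gripper": 5}}

```text
t: 28.7
tool_pos: [0.526, -0.177, 0.0574]
orientation: [3.089, 0.571, -0.0]
force: [0.0, -0.3, 0.1]
opening: 0.0495
gripper_force: 0.0
```

>>> {"name": "apply_moves", "arguments": {"delta_pos": [[0, 0, -0.5], [0, 0, -1], [0, 0, -2], [0, 0, -4], [0, 0, -5], [0, 0, -5], [0, 0, -5], [0, 0, 0]], "twist": [0, 0, 0, 0, 0, 0, 0, 0]}}

```text
t: 29.7
tool_pos: [0.5284, -0.178, 0.2901]
orientation: [3.083, 0.57, 0.015]
force: [0.6, 0.1, 0.4]
opening: 0.05
gripper_force: 0.0
```

```bash
python3 - <<'E'
from h import *
from plant import robot
c=robot.read_camera("wrist"); s=robot.read_state(); print(s["t"],s["tool_pos"],s["force"],s["opening"])
np.savez("pics/w13.npz",**c); im=c["frame"][:,:,::-1].copy(); hsv=cv2.cvtColor(im,cv2.COLOR_BGR2HSV)
m=cv2.inRange(hsv,(100,90,10),(130,255,255)); ks=[k for k in cv2.findContours(m,cv2.RETR_EXTERNAL,cv2.CHAIN_APPROX_NONE)[0] if cv2.contourArea(k)>100]
for k in ks: print(cv2.boundingRect(k),cv2.contourArea(k))
o=np.array([.5274,-.1764,0]);d=np.array([np.cos(.366),np.sin(.366),0]);e=np.array([-d[1],d[0],0])
P=lambda x,y,z:o+d*x+e*y+np.array([0,0,z])
Q=np.vstack([proj(c,[P(sx*.022,sy*.015,z) for sx in(-1,1) for sy in(-1,1) for z in(.014,.028)]),proj(c,[P(sx*.013,sy*.013,.091) for sx in(-1,1) for sy in(-1,1)])])
print("predicted bbox",Q.min(0),Q.max(0))
# top-camera change check away from the arm
t0=dict(np.load("pics/top0.npz"))["frame"].astype(int); t1=robot.read_camera("top")["frame"].astype(int)
df=np.abs(t1-t0).sum(2)
for n,(x,y) in dict(a=(175,145),b=(395,142),c=(472,222),jar=(292,135),tube=(290,255),spool=(238,139),stop=(335,141)).items(): print(n,(df[y-20:y+20,x-20:x+20]>90).sum())
E
```

```text
29.75 [ 0.5273658  -0.17756949  0.28672948] [ 0.40298701  0.35327188 -1.3979148 ] 0.0502211441355123
(277, 236, 47, 73) 2083.0
(397, 171, 57, 62) 2238.0
(303, 142, 23, 41) 856.0
predicted bbox [301.7874507  142.95174426] [326.35240469 185.42121302]
a 0
b 0
c 50
jar 0
tube 454
spool 0
stop 0
```

```bash
python3 -c "
from plant import robot
print(robot.close_job())"
```

```text
the job is handed in; nothing more can be done
None
```

I drew the block along the whole plate from neck end to base end at about 6–8 N measured. It is back upright in its tray, about 20 mm from the tray's centre and released, and I handed the job in at about 30 s. The hand-in gave no verdict. A before/after top view showed change only at bottle_c (slight) and the tube (large), which I took for arm and shadow, since nothing came near either.

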